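# Fit displays from the hasped case

## Task

Swing the hasp off the blue case, push its lid up past the balance point so that it stays open by itself, and lift out display modules to lay one, flat and face up, lengthwise in the display bay of every open calculator shell on the bench. Leave any spare module in the case, then shut the lid fully and swing the hasp right back over the catch. Leave the chrome spring clip and the brass thumb nut where they lie.

Things in the scene. Friction and masses are not known exactly. Their poses are not given: they have to be found in the camera images.
- case: low blue instrument case, fixed to the bench, 100 (x) x 210 (y) x 45 mm high without its lid, walls 5 mm, front to its own -x; origin at the centre of its underside. Grey foam bed inside 20 mm above the underside with three cradles at y = -58, 0 and 58 mm, x = 0, 30 mm wide between foam strips 4 mm higher; 28 mm wide strips between cradles. A module's underside lies 20 mm above the case's underside, its top 5 mm below the rim
- lid (a joint): angle of the case's lid, 0 shut, grows as it opens up and away from the front, stops at 1.7. Hinge line: parallel to the case's y at x = 50, z = 45 mm in the case frame. The lid is a 300 g half shell 100 x 210 x 20 mm; it balances at about 1.32, falls shut below that and falls open to its stop and stays there above it; almost no hinge friction
- lid_handle (a point): centre of the lid's red pull, a round bar 14 mm thick and 30 mm long lying along the case's y, carried by a 12 mm wide stem 28 mm out from the lid's front edge; its two flat ends can be pinched from above and it turns between the fingers. When shut it lies at x = -78, y = 45, z = 53 mm in the case frame, so 128 mm before and 8 mm above the hinge line, and it turns with the lid; its point axes turn too
- hasp (a joint): angle of the hasp, 0 straight over the catch, grows as it swings off towards the case's front (-x), stop at 1.6. The hasp is a flat aluminium arm turning about an upright pin at x = -78, y = -85 mm in the case frame; at 0 it points along the case's +y and lies 2 mm above the brass catch tongue (20 mm wide at y = -55, top 51 mm high) on the lid's front and holds the lid shut; it is clear of the tongue beyond 0.8. It stays where it is left (friction 0.04 N m)
- hasp_tab (a point): top centre of the hasp's yellow upright thumb pin, 12 mm diameter, free over the 32 mm below this point, 56 mm from the hasp's pivot; 89 mm above the bench
- module0: display module: blue plastic bar 70 (its x) x 24 (its y) x 20 mm high with a green glass face on top, 45 g; origin at the centre of its underside, z up out of its face. All three start in the closed case, one in each foam cradle, long axis along the case's x
- module1: a second display module, the same
- module2: a third display module, the same
- bay0 (a point): floor centre of the display bay of an open white calculator shell (there may be no such shell: then None). The shell is a loose shallow tray, 150 (x) x 90 (y) mm, 160 g, floor 3 mm, outer wall top 12 mm above the bench. The bay runs across it, between two orange ribs 34 mm apart and 4 mm high, and between side walls 84 mm apart; this point is on the floor, 3 mm above the bench, 25 mm towards +x from the middle of the shell; axes as the shell's: y along the bay
- bay1 (a point): the same point of another such shell, or None if it is not there
- bay2 (a point): the same point of another such shell, or None if it is not there
- spring_clip: chrome spring clip lying flat, 55 x 26 x 6 mm, origin under its middle; to be left alone
- thumb_nut: brass thumb nut, 32 mm across its wings, 14 mm high, origin under its middle; to be left alone
Mind the look-alikes: they are no part of the job. What is shaped like the part that bears bay0 but red is not meant.

How it is judged:
By the outcome, as a careful person would: the job done as asked, in the order asked, and still so for the second after the job is handed in, with the robot touching nothing.
Of shell0, shell1, shell2 only 2 to 3 are there at a start; the rules pass over those that are not, and their reading is None.
At some moment in a run one of shell0, shell1, shell2 may be knocked a few centimetres aside while the robot is not near it.
Once in a run the grip may slacken for a moment while it holds something.
It also fails if it takes over 210 s, if anything falls off the work surface, if the arm or the gripper's body presses on something with over 40 N, if the wrist force passes 120 N, or if a joint passes its speed limit or range.

## Robot

A 6-joint arm with a two-finger parallel gripper is mounted at the origin on the work surface. World frame = base frame: x ahead of the robot, y to its left, z up, the work surface at z = 0. Lengths are in m, angles in rad, forces in N, time in s.
With the tool pointing down it reaches from about 0.225 to 0.875 m from the base axis. Payload 3.4 kg.
Tool frame: the origin (TCP) lies between the finger pads; the fingertips stand 11 mm ahead of it and the grasp point (between the pads) lies 8 mm behind it; z points along the fingers, y is the line along which they close (so a half turn about z gives the same grasp; the last joint's range is limited). The gripper opens to 85 mm and grips with 20 to 120 N. Pads are 22 mm wide; open, the fingers measure 114 mm over their backs; the gripper's body (76 mm by 85 mm) begins 54 mm behind the grasp point. The pads swing forward as they close: fully open they stand 13 mm farther back than shut.
Start: joints at [1.078, 0.276, 1.505, -0, 1.361, -0.121], TCP at [0.209, 0.536, 0.242] pointing down, gripper open.
Joint ranges: [-2.89, 2.89], [-0.75, 2.08], [0.22, 2.7], [-1.18, 4.32], [0.11, 2.71], [-2.7, 2.7]. Speed limits (rad/s): [2.57, 2.57, 3.14, 3.14, 3.14, 3.14].

## Interface

Orientations are given as a unit quaternion [w, x, y, z].
In Python, from rig import sensors, eyes, manip gives the robot as it stands.
- The arm moves only by the tool drive_tool, never from a script. Its argument "deltas" is a list of rows, each an object with "linear": the shift along the world's x, y, z in mm, a list of three; "twist": the turn about the world's z in degrees; "claw": the opening, from 0 (shut) to 1 (fully open). In form: [{"linear": [tx, ty, tz], "twist": twist, "claw": claw}, ...]. A call has 1 to 12 rows; each row is the pose to reach, as a shift and turn from the pose commanded when the call began; what a row does not reach only later rows make up. A row lasts 1/12 s, in which the tool goes at most 41.7 mm and 7.16 degrees, less where a joint would pass 70% of its speed; a pose out of reach is approached as far as the arm can. A call with a gripper value outside its range is refused whole. The fingers move at their own pace and stop on an object; "squeeze" is the grip in N (left out, the last holds). Time passes only in rows, so rows that repeat a pose let the fingers close. It gives the time, the measured TCP pose, the force, the opening and the grip force at its end, in the units of the state.
- sensors.get_state(): the state, without advancing time (a new reading comes with each control period).
- eyes.get_image(name): name is "scene" or "top" or "wrist"; returns the picture (480x640x3 uint8, red, green, blue); there is no depth.
- eyes.camera_model(name): a dict with "intrinsics" (3x3 intrinsics, pixels), "R" (3x3) and "t" (3): a world point X has camera coordinates R X + t. Camera axes: x right, y down, z forward; pixel columns grow to the right and rows downward; lengths in m; the calibration is good to about 2 mm. A picture is of the moment at which its call begins: read the wrist's pose just before it. camera_model takes no time and is no camera call; for the wrist camera it gives the pose at the moment of the call.
- manip.sign_off(): hands the job in; it is judged then, once.
The state is a dict: "clock": time; "qpos": joint angles; "qd": joint speeds; "effort": joint torques, N m; "position": TCP position; "ee_rot": TCP orientation; "contact_force": force on the tool from outside, world axes, zero at the start; "moment": the same for the moment, N m; "width": finger opening in m; "gripper_force": force on a finger pad.
Only numpy, scipy, OpenCV 4.12 (cv2) and the standard library are available. Lean on these libraries where they do the work, as an engineer would, in place of code of your own. Each camera call takes 0.05 s, during which the arm holds its last target. There are 200 camera calls.

## Working session

There is one attempt and no reset: what is moved stays moved. The work goes in short steps, Python scripts to look and compute and a tool call to move; the robot and the scene stay as the last step left them, time stands still between calls to the robot, and variables do not carry over. Pictures are saved under pics/ and viewed, at most 14 in all, crops included, and the job is handed in when it is done.

Besides the shell and the picture viewer there is one more tool, called after "Call:" as name(argument=value, ...) on one line, values as JSON. drive_tool: Moves the arm, as the interface text tells. Its arguments: {"type":"object","properties":{"deltas":{"type":"array","items":{"type":"object","properties":{"linear":{"type":"array","items":{"type":"number"}},"twist":{"type":"number"},"claw":{"type":"number"}}}},"squeeze":{"type":"number"}},"required":["deltas"]}

```bash
ls; mkdir -p pics; python3 - <<'E'
from rig import sensors, eyes
import cv2
for n in("scene","top"):
    im=eyes.get_image(n); cv2.imwrite(f"pics/{n}0.png",im[:,:,::-1])
    m=eyes.camera_model(n); print(n,m)
print(sensors.get_state())
E
```

```text
pics
scene {'intrinsics': array([[436.71118946,   0.        , 323.40781665],
       [  0.        , 436.71118946, 239.72993964],
       [  0.        ,   0.        ,   1.        ]]), 'R': array([[ 0.91286127,  0.4080143 , -0.01444422],
       [ 0.31965447, -0.73628512, -0.5964103 ],
       [-0.25397899,  0.5398227 , -0.80254976]]), 't': array([-0.44713569, -0.13446272,  1.09024451])}
top {'intrinsics': array([[464.37255843,   0.        , 325.16104201],
       [  0.        , 464.37255843, 240.90137563],
       [  0.        ,   0.        ,   1.        ]]), 'R': array([[-0.01775724, -0.99981572,  0.0072937 ],
       [-0.98551393,  0.01627175, -0.16881207],
       [ 0.16866228, -0.01018568, -0.98562127]]), 't': array([-0.01470267,  0.47680412,  0.97871235])}
{'clock': 0.1, 'qpos': array([ 1.07802916e+00,  2.76548591e-01,  1.50602429e+00, -4.69559367e-06,
        1.36068696e+00, -1.20986440e-01]), 'qd': array([ 0.0005441 , -0.00282456, -0.00254491,  0.00114169, -0.00091263,
        0.00023876]), 'effort': array([ 3.58038909e-03, -4.17702019e+01, -2.46406174e+01,  2.30102683e-05,
        5.83797635e-03,  1.03374299e-05]), 'position': array([0.20866563, 0.53531359, 0.24150951]), 'ee_rot': array([-2.49625881e-04,  1.84821085e-01,  9.82771831e-01, -7.95343235e-04]), 'contact_force': array([ 0.21742714, -1.11228144,  0.29802513]), 'moment': array([-0.02773319, -0.06097819,  0.01145259]), 'gripper_force': 0.0, 'width': 0.08521877200289618}
```

View pics/top0.png

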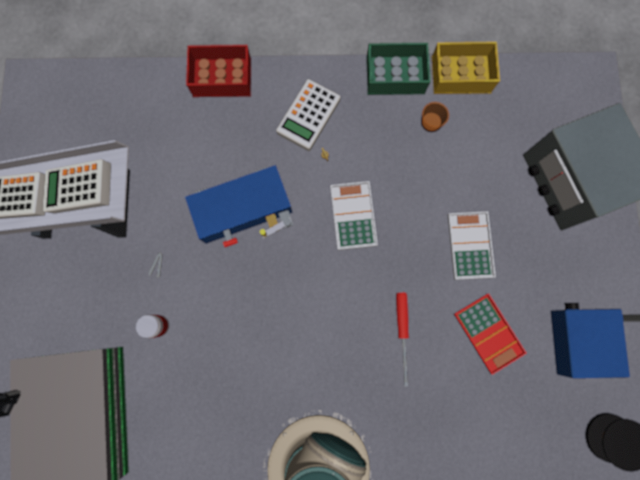

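View pics/scene0.png

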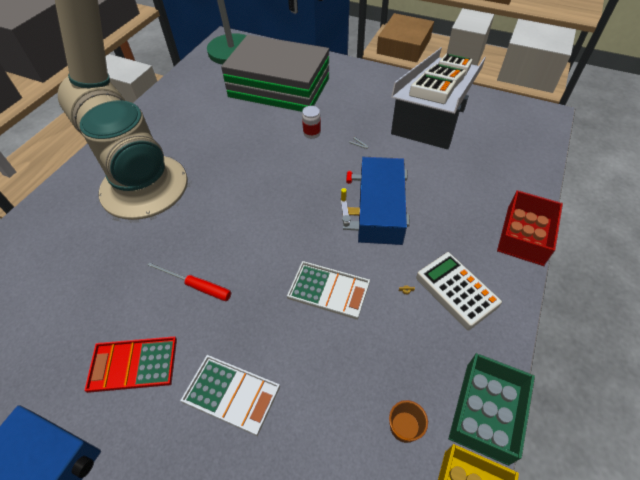

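The top view shows these:
- **Case:** at (240,205), with its red pull at (230,242) and yellow hasp pin at (264,232). The blue box at (590,342) is a look-alike.
- **Open white shells:** at (354,215) and (472,245). The red shell (490,333), the closed calculator (308,113) and the calculators on the rack (20,190) and (78,185) are look-alikes.
- **Leave alone:** clip (156,265) and nut (325,155).

Next I'll measure and check with one close crop.

```bash
cat > h.py <<'E'
import numpy as np, cv2
from rig import sensors, eyes
def ray(m,uv):
    d=np.linalg.inv(m["intrinsics"])@np.array([uv[0],uv[1],1.]); R=m["R"]
    return -R.T@m["t"], R.T@d
def on(m,uv,z):
    c,d=ray(m,uv); return c+d*(z-c[2])/d[2]
def proj(m,X):
    p=m["intrinsics"]@(m["R"]@np.asarray(X)+m["t"]); return p[:2]/p[2]
def tri(m1,a,m2,b):
    c1,d1=ray(m1,a);c2,d2=ray(m2,b)
    s=np.linalg.lstsq(np.c_[d1,-d2],c2-c1,rcond=None)[0]
    p,q=c1+d1*s[0],c2+d2*s[1]; return (p+q)/2,np.linalg.norm(p-q)
def mask(im,lo,hi,roi=None):
    k=cv2.inRange(cv2.cvtColor(im,cv2.COLOR_RGB2HSV),np.array(lo),np.array(hi))
    if roi is not None:
        z=np.zeros_like(k); x0,y0,x1,y1=roi; z[y0:y1,x0:x1]=255; k&=z
    return k
def blobs(k,amin=8):
    n,l,s,c=cv2.connectedComponentsWithStats(k)
    return sorted([(int(s[i,4]),c[i].round(1).tolist()) for i in range(1,n) if s[i,4]>=amin],reverse=True)
RED=((0,150,90),(6,255,255)); YEL=((25,120,110),(34,255,255)); BLUE=((105,120,50),(122,255,255)); ORA=((7,120,100),(20,255,255)); WHITE=((0,0,165),(179,70,255))
def shells(im,m,z=.012):
    out=[]
    cs,_=cv2.findContours(cv2.morphologyEx(mask(im,*WHITE),cv2.MORPH_CLOSE,np.ones((9,9))),cv2.RETR_EXTERNAL,2)
    for c in cs:
        if cv2.contourArea(c)<600: continue
        b=cv2.boxPoints(cv2.minAreaRect(c)); P=np.array([on(m,p,z)[:2] for p in b])
        out.append((b.mean(0).round(),P.mean(0).round(4),np.linalg.norm(P[1]-P[0]).round(3),np.linalg.norm(P[2]-P[1]).round(3),P.round(3).tolist()))
    return out
E
python3 - <<'E'
from h import *
M={n:eyes.camera_model(n) for n in("top","scene")}
I={n:cv2.imread(f"pics/{n}0.png")[:,:,::-1].copy() for n in M}
roi={"top":(180,150,300,255),"scene":(330,140,420,255)}
for n in M:
    for nm,c in(("red",RED),("yel",YEL)): print(n,nm,blobs(mask(I[n],*c,roi[n]),4))
print("shells"); [print(s) for s in shells(I["top"],M["top"])]
k=mask(I["top"],*BLUE,roi["top"]); c=max(cv2.findContours(k,0,2)[0],key=cv2.contourArea)
ap=cv2.approxPolyDP(c,2.5,True)[:,0]; print([(p.tolist(),on(M["top"],p,.065).round(3).tolist()) for p in ap])
a=cv2.resize(I["top"][145:265,175:395],None,fx=3.6,fy=3.6,interpolation=2)[:, :792]
cv2.imwrite("pics/crop1.png",a[:,:,::-1])
E
```

```text
top red [(55, [229.9, 242.1])]
top yel [(19, [262.4, 231.9])]
scene red [(49, [348.7, 176.2])]
scene yel [(25, [343.4, 190.0])]
shells
(array([312., 445.], dtype=float32), array([0.0487, 0.0124]), np.float64(0.206), np.float64(0.102), [[0.075, 0.126], [0.121, -0.076], [0.022, -0.099], [-0.022, 0.099]])
(array([469., 231.], dtype=float32), array([ 0.4983, -0.3508]), np.float64(0.087), np.float64(0.087), [[0.54, -0.308], [0.543, -0.395], [0.457, -0.393], [0.453, -0.308]])
(array([353., 215.], dtype=float32), array([ 0.5417, -0.0887]), np.float64(0.091), np.float64(0.15), [[0.611, -0.037], [0.621, -0.128], [0.472, -0.139], [0.463, -0.051]])
(array([ 63., 189.], dtype=float32), array([0.614 , 0.5752]), np.float64(0.305), np.float64(0.164), [[0.681, 0.741], [0.709, 0.437], [0.546, 0.413], [0.52, 0.71]])
(array([308., 113.], dtype=float32), array([0.7904, 0.0118]), np.float64(0.153), np.float64(0.09), [[0.748, 0.087], [0.881, 0.011], [0.832, -0.064], [0.7, 0.013]])
[([275, 166], [0.641, 0.085, 0.065]), ([187, 196], [0.576, 0.276, 0.065]), ([199, 238], [0.483, 0.247, 0.065]), ([208, 241], [0.476, 0.228, 0.065]), ([222, 236], [0.487, 0.198, 0.065]), ([223, 229], [0.502, 0.196, 0.065]), ([229, 228], [0.504, 0.183, 0.065]), ([233, 232], [0.495, 0.175, 0.065]), ([264, 221], [0.518, 0.108, 0.065]), ([263, 217], [0.527, 0.111, 0.065]), ([271, 212], [0.538, 0.093, 0.065]), ([277, 216], [0.529, 0.08, 0.065]), ([280, 210], [0.542, 0.074, 0.065]), ([290, 211], [0.539, 0.052, 0.065])]
```

View pics/crop1.png

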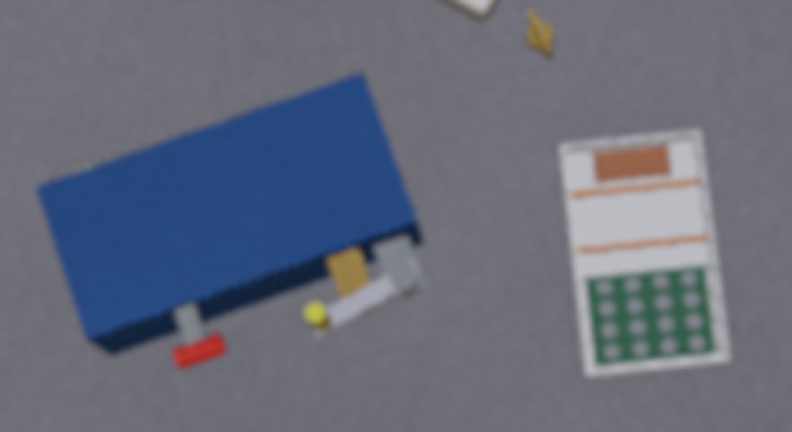

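The crop confirms the case. Crop pixels: lid corners (38,187), (362,74), (415,222) and (90,338), red pull (200,352), brass catch (347,270), yellow pin (315,312). The shell's brown patch end is upward, which is its +x, and the bay lies between the orange ribs.

```bash
python3 - <<'E'
from h import *
M={n:eyes.camera_model(n) for n in("top","scene")}
f=lambda p:(p[0]/3.6+175-.36,p[1]/3.6+145-.36)
C=[on(M["top"],f(p),.065)[:2] for p in((38,187),(362,74),(415,222),(90,338))]
print(np.round(C,4).tolist(),[np.linalg.norm(C[i]-C[i-1]).round(3) for i in range(4)],"ctr",np.mean(C,0))
print("handle tri",tri(M["top"],(229.9,242.1),M["scene"],(348.7,176.2)),"plane",on(M["top"],(229.9,242.1),.058))
print("pin tri",tri(M["top"],(262.4,231.9),M["scene"],(343.4,190.)),"plane",on(M["top"],f((315,312)),.089))
yv=(C[0]-C[1]+C[3]-C[2]); yaw=np.arctan2(-yv[0],yv[1]); R=np.array([[np.cos(yaw),-np.sin(yaw)],[np.sin(yaw),np.cos(yaw)]])
c=np.mean(C,0)
for nm,p in dict(handle=(-.078,.045),pin=(-.078,-.029),pivot=(-.078,-.085)).items(): print(nm,c+R@p)
print("yaw",np.degrees(yaw))
E
```

```text
[[0.575, 0.2797], [0.6432, 0.0844], [0.5497, 0.0524], [0.4819, 0.2458]] [np.float64(0.099), np.float64(0.207), np.float64(0.099), np.float64(0.205)] ctr [0.56242541 0.16556041]
handle tri (array([0.47456219, 0.18294549, 0.05349587]), np.float64(0.001155779058979694)) plane [0.47427106 0.18240585 0.058     ]
pin tri (array([0.49027565, 0.10921937, 0.08507438]), np.float64(6.517837308099255e-05)) plane [0.49076343 0.10925285 0.089     ]
handle [0.47394127 0.18228035]
pin [0.49837643 0.11243106]
pivot [0.5168679  0.05957214]
yaw 19.281210524048944
```

Call:
drive_tool(deltas=[{"linear":[281,-426,0],"twist":-41,"claw":0.42},{"linear":[281,-426,0],"twist":-41,"claw":0.42},{"linear":[281,-426,0],"twist":-41,"claw":0.42},{"linear":[281,-426,0],"twist":-41,"claw":0.42},{"linear":[281,-426,0],"twist":-41,"claw":0.42},{"linear":[281,-426,0],"twist":-41,"claw":0.42},{"linear":[281,-426,0],"twist":-41,"claw":0.42},{"linear":[281,-426,0],"twist":-41,"claw":0.42},{"linear":[281,-426,0],"twist":-41,"claw":0.42},{"linear":[281,-426,0],"twist":-41,"claw":0.42},{"linear":[281,-426,0],"twist":-41,"claw":0.42},{"linear":[281,-426,0],"twist":-41,"claw":0.42}])

```text
clock: 1.1
position: [0.4847, 0.1164, 0.2421]
ee_rot: [-0.0, 0.517, 0.856, 0.0]
contact_force: [0.8, 0.5, 0.5]
width: 0.0358
gripper_force: 0.0
```

Call:
drive_tool(deltas=[{"linear":[0,0,0],"twist":0,"claw":0.42},{"linear":[0,0,0],"twist":0,"claw":0.42}])

```text
clock: 1.27
position: [0.4851, 0.1164, 0.2417]
ee_rot: [-0.0, 0.519, 0.855, -0.0]
contact_force: [-0.8, 0.4, -0.1]
width: 0.0356
gripper_force: 0.0
```

```bash
python3 - <<'E'
from h import *
s=sensors.get_state(); print(s["clock"],s["position"],s["ee_rot"],s["width"])
m=eyes.camera_model("wrist"); im=eyes.get_image("wrist"); cv2.imwrite("pics/w1.png",im[:,:,::-1])
print(-m["R"].T@m["t"]); print(m["R"].round(2).tolist())
print("yel",blobs(mask(im,*YEL),30),"red",blobs(mask(im,*RED),30))
for a,uv in blobs(mask(im,*YEL),30)[:1]: print(on(m,uv,.089),on(m,uv,.086))
for a,uv in blobs(mask(im,*RED),30)[:1]: print(on(m,uv,.056))
E
```

```text
1.2667 [0.48505966 0.11639687 0.24171918] [-4.76708086e-04  5.19298168e-01  8.54592944e-01 -2.91543349e-04] 0.035585994124569476
[0.45049081 0.1822716  0.37313427]
[[0.89, 0.46, -0.0], [0.44, -0.85, 0.29], [0.13, -0.26, -0.96]]
yel [(187, [332.2, 238.0])] red [(2024, [58.5, 378.9]), (583, [356.7, 139.8]), (66, [9.9, 453.8])]
[0.49062322 0.11040841 0.089     ] [0.49104696 0.10964965 0.086     ]
[ 0.32546398 -0.14609542  0.056     ]
```

View pics/w1.png

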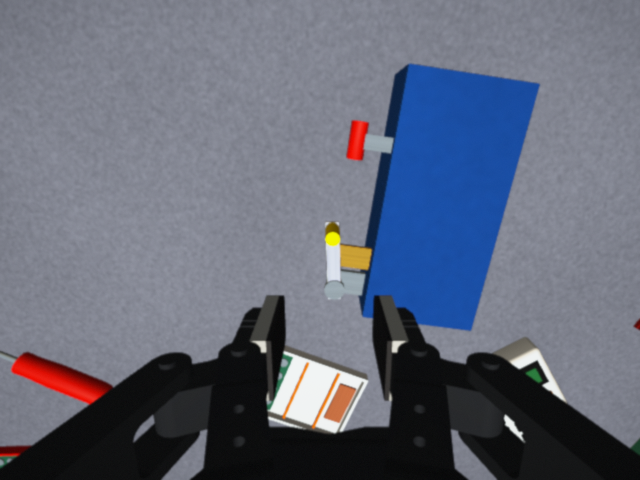

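The wrist view shows the yellow pin at (332,238), giving world (0.491,0.110), which agrees with the top view. The pull is at (357,140).

Call:
drive_tool(deltas=[{"linear":[6,-6,-30],"twist":0,"claw":0.42},{"linear":[6,-6,-70],"twist":0,"claw":0.42},{"linear":[6,-6,-110],"twist":0,"claw":0.42},{"linear":[6,-6,-140],"twist":0,"claw":0.42},{"linear":[6,-6,-160],"twist":0,"claw":0.42},{"linear":[6,-6,-160],"twist":0,"claw":0.1},{"linear":[6,-6,-160],"twist":0,"claw":0.1},{"linear":[6,-6,-160],"twist":0,"claw":0.1},{"linear":[6,-6,-160],"twist":0,"claw":0.1},{"linear":[6,-6,-160],"twist":0,"claw":0.1}], squeeze=20)

```text
clock: 2.15
position: [0.4892, 0.1135, 0.0825]
ee_rot: [-0.001, 0.517, 0.856, 0.0]
contact_force: [-1.7, 4.6, -11.4]
width: 0.0109
gripper_force: 20.8
```

```bash
python3 - <<'E'
from h import *
a=np.array([.4911,.1103]); # pin
P=np.array([.5169,.0596])
th0=np.arctan2(*(a-P)[::-1]); r=np.hypot(*(a-P)); print(r,np.degrees(th0)-90)
for t in range(10,91,10):
    t0=th0+np.radians(t); print(t,(1000*(P+.056*np.array([np.cos(t0),np.sin(t0)])-a)).round(0))
E
```

```text
0.05688699324098613 26.970439078650955
10 [-8. -6.]
20 [-15. -12.]
30 [-21. -20.]
40 [-26. -29.]
50 [-29. -38.]
60 [-30. -48.]
70 [-30. -57.]
80 [-28. -67.]
90 [-24. -76.]
```

Call:
drive_tool(deltas=[{"linear":[-6,-4,0],"twist":7,"claw":0.1},{"linear":[-11,-8,0],"twist":14,"claw":0.1},{"linear":[-15,-12,0],"twist":20,"claw":0.1},{"linear":[-18,-16,0],"twist":25,"claw":0.1},{"linear":[-21,-20,0],"twist":30,"claw":0.1},{"linear":[-25,-27,0],"twist":37,"claw":0.1},{"linear":[-27,-33,0],"twist":44,"claw":0.1},{"linear":[-29,-39,0],"twist":51,"claw":0.1},{"linear":[-30,-46,0],"twist":58,"claw":0.1},{"linear":[-30,-53,0],"twist":65,"claw":0.1},{"linear":[-30,-57,0],"twist":70,"claw":0.1},{"linear":[-30,-57,0],"twist":70,"claw":0.1}])

```text
clock: 3.15
position: [0.4589, 0.054, 0.0825]
ee_rot: [-0.001, -0.068, 0.998, -0.001]
contact_force: [-3.3, -2.4, -9.0]
width: 0.011
gripper_force: 20.8
```

Call:
drive_tool(deltas=[{"linear":[0,0,0],"twist":0,"claw":0.42},{"linear":[0,0,0],"twist":0,"claw":0.42},{"linear":[0,0,0],"twist":0,"claw":0.42},{"linear":[0,0,35],"twist":0,"claw":0.42},{"linear":[0,0,70],"twist":0,"claw":0.5},{"linear":[0,0,110],"twist":0,"claw":0.6},{"linear":[0,0,150],"twist":7,"claw":0.6},{"linear":[0,0,150],"twist":12,"claw":0.6},{"linear":[0,0,150],"twist":12,"claw":0.6}])

```text
clock: 3.9
position: [0.4628, 0.0557, 0.2363]
ee_rot: [0.005, -0.172, 0.985, -0.001]
contact_force: [-0.3, -0.1, 0.4]
width: 0.0514
gripper_force: 0.0
```

```bash
python3 - <<'E'
from h import *
s=sensors.get_state(); print(s["clock"],s["position"],s["ee_rot"],s["width"])
m=eyes.camera_model("wrist"); im=eyes.get_image("wrist"); cv2.imwrite("pics/w2.png",im[:,:,::-1])
for nm,c,z in(("yel",YEL,.088),("red",RED,.056)):
  for a,uv in blobs(mask(im,*c),60): print(nm,a,uv,on(m,uv,z))
k=mask(im,*BLUE); c=max(cv2.findContours(k,0,2)[0],key=cv2.contourArea)
print([(p.tolist(),on(m,p,.065).round(4).tolist()[:2]) for p in cv2.approxPolyDP(c,4,True)[:,0]])
E
```

```text
3.9 [0.46283491 0.05567023 0.23626559] [ 4.74270100e-03 -1.71601498e-01  9.85154653e-01 -8.61716489e-04] 0.051386960477839715
yel 196 [328.0, 226.8] [0.46236735 0.05483972 0.088     ]
red 487 [461.3, 277.6] [0.47439949 0.18283961 0.056     ]
[([297, 283], [0.524, 0.0486]), ([291, 309], [0.5491, 0.0514]), ([295, 405], [0.6443, 0.0864]), ([409, 405], [0.6075, 0.1886]), ([392, 346], [0.5535, 0.1486]), ([394, 296], [0.5072, 0.1313]), ([411, 296], [0.5022, 0.1451]), ([419, 309], [0.5113, 0.1566]), ([428, 310], [0.5095, 0.1644]), ([450, 345], [0.5348, 0.1974]), ([472, 364], [0.5461, 0.2248]), ([496, 368], [0.5425, 0.2474]), ([502, 358], [0.5311, 0.2477]), ([521, 357], [0.5243, 0.2634]), ([528, 313], [0.4826, 0.2478]), ([497, 284], [0.467, 0.2097]), ([470, 287], [0.4773, 0.1892]), ([466, 308], [0.4965, 0.1947]), ([458, 310], [0.5006, 0.189]), ([448, 304], [0.4983, 0.1783]), ([450, 287], [0.4831, 0.1731]), ([361, 283], [0.5055, 0.1001]), ([356, 306], [0.5272, 0.1038]), ([336, 306], [0.5331, 0.0874]), ([334, 283], [0.5133, 0.0784]), ([327, 284], [0.5162, 0.0731]), ([326, 299], [0.5297, 0.077]), ([302, 299], [0.5368, 0.0574])]
```

View pics/w2.png

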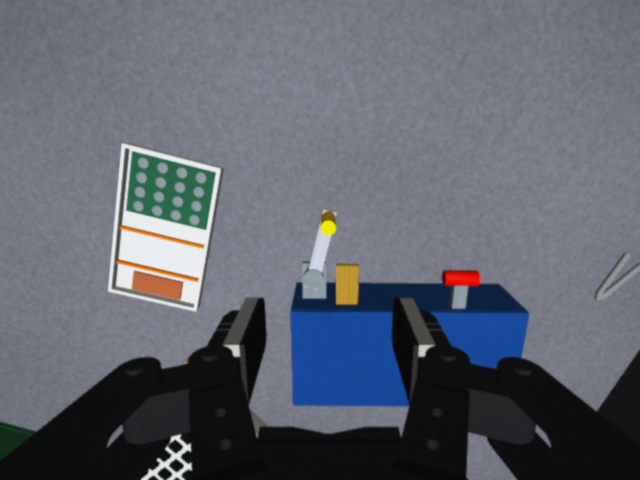

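The wrist view shows the hasp swung clear (pin at (328,227), θ≈1.3). The pull is at (461,278), giving world (0.474,0.183).

Call:
drive_tool(deltas=[{"linear":[4,40,0],"twist":0,"claw":0.6},{"linear":[8,80,-20],"twist":0,"claw":0.6},{"linear":[11,115,-50],"twist":0,"claw":0.6},{"linear":[12,127,-85],"twist":0,"claw":0.6},{"linear":[12,127,-120],"twist":0,"claw":0.6},{"linear":[12,127,-155],"twist":0,"claw":0.6},{"linear":[12,127,-180],"twist":0,"claw":0.6},{"linear":[12,127,-180],"twist":0,"claw":0.25},{"linear":[12,127,-180],"twist":0,"claw":0.25},{"linear":[12,127,-180],"twist":0,"claw":0.25},{"linear":[12,127,-180],"twist":0,"claw":0.25},{"linear":[12,127,-180],"twist":0,"claw":0.25}], squeeze=25)

```text
clock: 4.95
position: [0.47, 0.1811, 0.053]
ee_rot: [-0.002, -0.17, 0.985, -0.001]
contact_force: [-3.9, -3.2, -1.9]
width: 0.0291
gripper_force: 26.8
```

```bash
python3 - <<'E'
from h import *
s=sensors.get_state(); print(s["position"],s["width"],s["gripper_force"])
y=np.radians(19); xh=np.array([np.cos(y),np.sin(y)]); p0=np.array([-128,8.]); 
for d in (10,20,30,40,50,60,70,78,84,90,94):
    t=np.radians(d); x=p0[0]*np.cos(t)+p0[1]*np.sin(t); z=-p0[0]*np.sin(t)+p0[1]*np.cos(t)
    print(d,((x-p0[0])*xh).round(0),round(z-p0[1]))
E
```

```text
[0.46995765 0.18114912 0.0529594 ] 0.029136524266070184 26.801998615264893
10 [3. 1.] 22
20 [10.  3.] 43
30 [20.  7.] 63
40 [33. 11.] 80
50 [49. 17.] 95
60 [67. 23.] 107
70 [87. 30.] 115
78 [103.  36.] 119
84 [116.  40.] 120
90 [129.  44.] 120
94 [137.  47.] 119
```

Call:
drive_tool(deltas=[{"linear":[1,0,11],"twist":0,"claw":0.25},{"linear":[3,1,22],"twist":0,"claw":0.25},{"linear":[6,2,33],"twist":0,"claw":0.25},{"linear":[10,3,43],"twist":0,"claw":0.25},{"linear":[15,5,53],"twist":0,"claw":0.25},{"linear":[20,7,63],"twist":0,"claw":0.25},{"linear":[27,9,72],"twist":0,"claw":0.25},{"linear":[33,11,80],"twist":0,"claw":0.25},{"linear":[41,14,88],"twist":0,"claw":0.25},{"linear":[49,17,95],"twist":0,"claw":0.25},{"linear":[58,20,101],"twist":0,"claw":0.25},{"linear":[67,23,107],"twist":0,"claw":0.25}])

```text
clock: 5.95
position: [0.5395, 0.2055, 0.1606]
ee_rot: [0.0, -0.17, 0.985, 0.0]
contact_force: [1.6, 2.1, -7.6]
width: 0.0291
gripper_force: 25.3
```

Call:
drive_tool(deltas=[{"linear":[10,3,4],"twist":0,"claw":0.25},{"linear":[20,7,8],"twist":0,"claw":0.25},{"linear":[28,10,10],"twist":0,"claw":0.25},{"linear":[36,13,12],"twist":0,"claw":0.25},{"linear":[44,15,13],"twist":0,"claw":0.25},{"linear":[53,18,13],"twist":0,"claw":0.25},{"linear":[62,21,13],"twist":0,"claw":0.25},{"linear":[68,23,12],"twist":0,"claw":0.25},{"linear":[68,23,12],"twist":0,"claw":0.25},{"linear":[68,23,12],"twist":0,"claw":0.25}])

```text
clock: 6.78
position: [0.6093, 0.2302, 0.173]
ee_rot: [0.002, -0.171, 0.985, 0.001]
contact_force: [-0.8, 3.2, 6.5]
width: 0.0293
gripper_force: 27.0
```

Call:
drive_tool(deltas=[{"linear":[0,0,0],"twist":0,"claw":0.6},{"linear":[0,0,0],"twist":0,"claw":0.6},{"linear":[0,0,0],"twist":0,"claw":0.6},{"linear":[0,0,15],"twist":0,"claw":0.6},{"linear":[0,0,45],"twist":0,"claw":0.6},{"linear":[-20,-7,80],"twist":0,"claw":0.6},{"linear":[-55,-20,110],"twist":0,"claw":0.6},{"linear":[-95,-35,120],"twist":0,"claw":0.6},{"linear":[-125,-50,120],"twist":0,"claw":0.6},{"linear":[-125,-50,120],"twist":0,"claw":0.6}])

```text
clock: 7.62
position: [0.4746, 0.1756, 0.2921]
ee_rot: [-0.003, -0.171, 0.985, -0.001]
contact_force: [-0.2, 0.9, -0.6]
width: 0.0513
gripper_force: 0.0
```

```bash
python3 - <<'E'
from h import *
s=sensors.get_state(); print(s["clock"],s["position"],s["ee_rot"],s["width"])
m=eyes.camera_model("wrist"); im=eyes.get_image("wrist"); cv2.imwrite("pics/w3.png",im[:,:,::-1])
GRN=((40,60,40),(95,255,255))
for a,uv in blobs(mask(im,*GRN),60): print(a,uv,on(m,uv,.040))
E
```

```text
7.6167 [0.4745509  0.17557415 0.29212132] [-2.91743113e-03 -1.70872431e-01  9.85288459e-01 -8.67722504e-04] 0.051330789878080846
2856 [80.8, 137.3] [ 0.49299385 -0.07185809  0.04      ]
603 [292.4, 277.3] [0.56222005 0.16576104 0.04      ]
589 [347.7, 278.3] [0.54333858 0.22211373 0.04      ]
582 [238.8, 277.3] [0.5815689 0.1115287 0.04     ]
290 [4.3, 405.3] [ 0.83426098 -0.10796099  0.04      ]
155 [126.3, 356.9] [0.71936685 0.01669064 0.04      ]
154 [635.8, 73.5] [0.26367137 0.4018455  0.04      ]
```

View pics/w3.png

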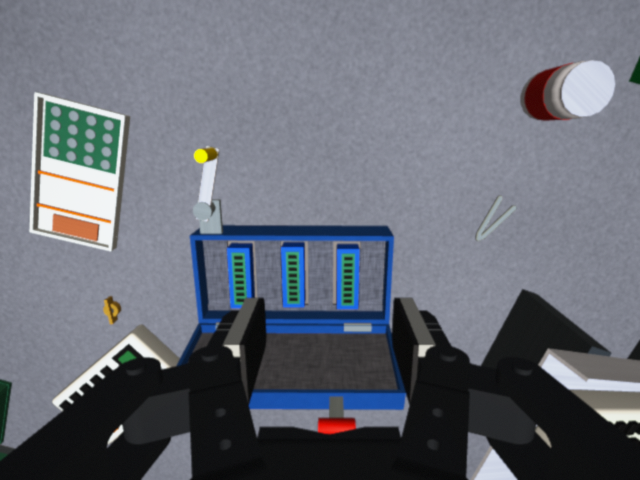

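The case is open and all three modules are visible at (239,277), (292,277) and (348,278), each matching its cradle to within 1 mm. I'll take the y=-58 module first.

Call:
drive_tool(deltas=[{"linear":[30,-20,-10],"twist":0,"claw":0.5},{"linear":[60,-40,-40],"twist":0,"claw":0.5},{"linear":[90,-55,-70],"twist":0,"claw":0.5},{"linear":[107,-65,-105],"twist":0,"claw":0.5},{"linear":[107,-65,-140],"twist":0,"claw":0.5},{"linear":[107,-65,-175],"twist":0,"claw":0.5},{"linear":[107,-65,-200],"twist":0,"claw":0.5},{"linear":[107,-65,-200],"twist":0,"claw":0.5},{"linear":[107,-65,-200],"twist":0,"claw":0.5}])

```text
clock: 8.42
position: [0.5892, 0.1132, 0.0895]
ee_rot: [-0.002, -0.171, 0.985, 0.0]
contact_force: [1.1, 1.0, 0.3]
width: 0.043
gripper_force: 0.0
```

Call:
drive_tool(deltas=[{"linear":[0,0,-20],"twist":0,"claw":0.5},{"linear":[0,0,-40],"twist":0,"claw":0.5},{"linear":[0,0,-54],"twist":0,"claw":0.5},{"linear":[0,0,-54],"twist":0,"claw":0.5}])

```text
clock: 8.75
position: [0.5896, 0.1135, 0.0371]
ee_rot: [-0.0, -0.171, 0.985, -0.0]
contact_force: [-0.8, -0.3, -0.9]
width: 0.0429
gripper_force: 0.0
```

Call:
drive_tool(deltas=[{"linear":[-4,-1,0],"twist":0,"claw":0.5},{"linear":[-8,-3,0],"twist":0,"claw":0.5},{"linear":[-8,-3,0],"twist":0,"claw":0.2},{"linear":[-8,-3,0],"twist":0,"claw":0.2},{"linear":[-8,-3,0],"twist":0,"claw":0.2},{"linear":[-8,-3,0],"twist":0,"claw":0.2},{"linear":[-8,-3,0],"twist":0,"claw":0.2}], squeeze=35)

```text
clock: 9.33
position: [0.5821, 0.1104, 0.0392]
ee_rot: [0.001, -0.171, 0.985, -0.0]
contact_force: [-2.1, -0.2, 7.2]
width: 0.023
gripper_force: 35.4
```

Call:
drive_tool(deltas=[{"linear":[0,0,15],"twist":0,"claw":0.2},{"linear":[0,0,35],"twist":0,"claw":0.2},{"linear":[0,0,60],"twist":0,"claw":0.2},{"linear":[-10,-10,90],"twist":0,"claw":0.2},{"linear":[-20,-40,110],"twist":0,"claw":0.2},{"linear":[-30,-75,110],"twist":0,"claw":0.2},{"linear":[-30,-110,110],"twist":0,"claw":0.2},{"linear":[-30,-110,110],"twist":0,"claw":0.2},{"linear":[-30,-110,110],"twist":0,"claw":0.2}])

```text
clock: 10.08
position: [0.5515, -0.0012, 0.1481]
ee_rot: [0.001, -0.169, 0.986, -0.0]
contact_force: [0.6, 0.8, -0.2]
width: 0.023
gripper_force: 34.6
```

```bash
cat > sh.py <<'E'
from h import *
# bay centre from the two orange ribs of the shell: rib tops at z=.007
def bays(n,roi=None,amin=40,save=None):
    m=eyes.camera_model(n); im=eyes.get_image(n)
    if save: cv2.imwrite(save,im[:,:,::-1])
    k=mask(im,(8,130,120),(20,255,255),roi); out=[]
    for c in cv2.findContours(k,0,2)[0]:
        if cv2.contourArea(c)<4 and len(c)<15: continue
        b=cv2.boxPoints(cv2.minAreaRect(c)); P=np.array([on(m,p,.007)[:2] for p in b])
        e0,e1=P[1]-P[0],P[2]-P[1]
        if np.linalg.norm(e0)<np.linalg.norm(e1): e0,e1=e1,e0
        L,W=np.linalg.norm(e0),np.linalg.norm(e1)
        if .05<L<.11: out.append((P.mean(0),L,W,np.degrees(np.arctan2(e0[1],e0[0]))%180,b.mean(0)))
    for o in out: print(n,o[4].round(0),o[0].round(4),"L %.3f W %.3f ang %.1f"%o[1:4])
E
python3 - <<'E'
from sh import *
s=sensors.get_state(); print(s["clock"],s["position"],s["ee_rot"],s["width"])
bays("wrist",save="pics/w4.png"); bays("top",save="pics/t4.png")
[print(x[:4]) for x in shells(cv2.imread("pics/t4.png")[:,:,::-1].copy(),eyes.camera_model("top"))]
E
```

```text
10.0833 [ 0.55146851 -0.00123021  0.14807794] [ 7.73566878e-04 -1.69368233e-01  9.85552529e-01 -1.24305795e-04] 0.023015179842934098
wrist [206. 236.] [ 0.5845 -0.0849] L 0.083 W 0.004 ang 95.9
wrist [214. 188.] [ 0.5479 -0.0882] L 0.083 W 0.003 ang 95.5
top [500. 350.] [ 0.2333 -0.4021] L 0.081 W 0.005 ang 119.1
top [491. 335.] [ 0.2655 -0.3839] L 0.080 W 0.005 ang 119.1
top [237.  70.] [0.905  0.1824] L 0.058 W 0.019 ang 0.7
top [220.  70.] [0.9055 0.2222] L 0.058 W 0.022 ang 1.1
(array([470., 231.], dtype=float32), array([ 0.4987, -0.3526]), np.float64(0.09), np.float64(0.087))
(array([349., 223.], dtype=float32), array([ 0.5231, -0.0791]), np.float64(0.113), np.float64(0.178))
(array([ 63., 189.], dtype=float32), array([0.614 , 0.5752]), np.float64(0.305), np.float64(0.164))
(array([307., 112.], dtype=float32), array([0.7916, 0.014 ]), np.float64(0.073), np.float64(0.222))
```

View pics/w4.png

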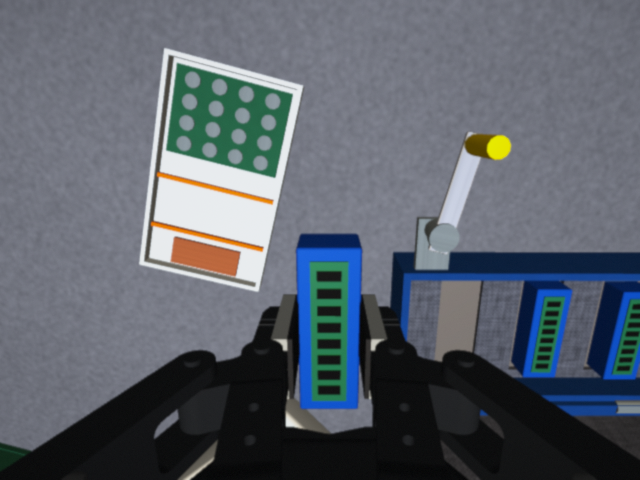

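The module is held, and the first bay lies between the ribs seen at (206,236) and (214,188). That puts the bay centre at (0.566,-0.087) with the bay along 95.7°, and the rib spacing checks out.

Call:
drive_tool(deltas=[{"linear":[2,-8,0],"twist":-7,"claw":0.2},{"linear":[4,-16,0],"twist":-14,"claw":0.2},{"linear":[5,-24,0],"twist":-21,"claw":0.2},{"linear":[6,-32,0],"twist":-28,"claw":0.2},{"linear":[8,-42,0],"twist":-35,"claw":0.2},{"linear":[9,-50,0],"twist":-42,"claw":0.2},{"linear":[10,-58,0],"twist":-49,"claw":0.2},{"linear":[12,-66,0],"twist":-56,"claw":0.2},{"linear":[13,-74,0],"twist":-63,"claw":0.2},{"linear":[14,-80,0],"twist":-70,"claw":0.2},{"linear":[15,-85,0],"twist":-77,"claw":0.2},{"linear":[15,-85,0],"twist":-84,"claw":0.2}])

```text
clock: 11.18
position: [0.5669, -0.084, 0.147]
ee_rot: [0.0, 0.534, 0.845, 0.0]
contact_force: [0.0, -0.5, -0.7]
width: 0.0228
gripper_force: 34.6
```

Call:
drive_tool(deltas=[{"linear":[0,0,0],"twist":-7,"claw":0.2},{"linear":[0,0,0],"twist":-14,"claw":0.2},{"linear":[0,0,0],"twist":-20,"claw":0.2},{"linear":[0,0,0],"twist":-20,"claw":0.2},{"linear":[0,0,0],"twist":-20,"claw":0.2}])

```text
clock: 11.6
position: [0.5665, -0.0834, 0.1471]
ee_rot: [-0.0, 0.669, 0.743, 0.0]
contact_force: [0.9, -0.6, -0.6]
width: 0.0231
gripper_force: 34.6
```

```bash
python3 - <<'E'
from sh import *
s=sensors.get_state(); print(s["clock"],s["position"],s["ee_rot"],s["width"],s["qpos"][5])
bays("wrist",save="pics/w5.png")
E
```

```text
11.6 [ 0.5664505  -0.0833843   0.14711287] [-2.17951787e-04  6.69463913e-01  7.42844542e-01  8.43199781e-05] 0.023086929247292876 -0.37186101020369045
```

View pics/w5.png

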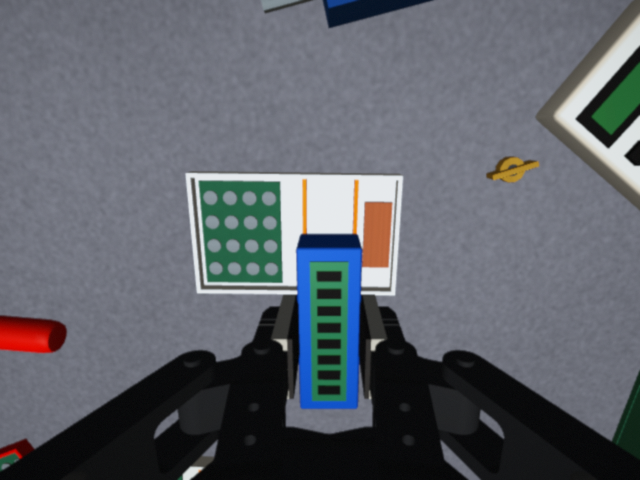

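Call:
drive_tool(deltas=[{"linear":[0,-3,-30],"twist":0,"claw":0.2},{"linear":[0,-3,-60],"twist":0,"claw":0.2},{"linear":[0,-3,-85],"twist":0,"claw":0.2},{"linear":[0,-3,-105],"twist":0,"claw":0.2},{"linear":[0,-3,-112],"twist":0,"claw":0.2},{"linear":[0,-3,-118],"twist":0,"claw":0.2},{"linear":[0,-3,-122],"twist":0,"claw":0.2},{"linear":[0,-3,-122],"twist":0,"claw":0.2},{"linear":[0,-3,-122],"twist":0,"claw":0.2}])

```text
clock: 12.4
position: [0.5671, -0.0878, 0.0263]
ee_rot: [0.001, 0.671, 0.742, 0.0]
contact_force: [0.1, -0.1, -0.6]
width: 0.0228
gripper_force: 34.6
```

Call:
drive_tool(deltas=[{"linear":[0,0,-2],"twist":0,"claw":0.2},{"linear":[0,0,-4],"twist":0,"claw":0.2},{"linear":[0,0,-4],"twist":0,"claw":0.2}])

```text
clock: 12.65
position: [0.5671, -0.0879, 0.0223]
ee_rot: [0.001, 0.671, 0.741, 0.001]
contact_force: [0.3, -0.1, 3.0]
width: 0.0229
gripper_force: 35.0
```

Call:
drive_tool(deltas=[{"linear":[0,0,0],"twist":0,"claw":0.4},{"linear":[0,0,0],"twist":0,"claw":0.4},{"linear":[0,0,0],"twist":0,"claw":0.4},{"linear":[0,0,10],"twist":0,"claw":0.4},{"linear":[0,0,30],"twist":0,"claw":0.4},{"linear":[0,0,60],"twist":0,"claw":0.4},{"linear":[0,0,100],"twist":0,"claw":0.4},{"linear":[0,10,140],"twist":0,"claw":0.4},{"linear":[0,50,150],"twist":0,"claw":0.4},{"linear":[0,50,150],"twist":0,"claw":0.4},{"linear":[0,50,150],"twist":0,"claw":0.4}])

```text
clock: 13.57
position: [0.5665, -0.0362, 0.1732]
ee_rot: [0.001, 0.67, 0.742, 0.001]
contact_force: [-0.3, -0.3, -0.9]
width: 0.0339
gripper_force: 0.0
```

```bash
python3 - <<'E'
from sh import *
s=sensors.get_state(); print(s["clock"],s["position"],s["ee_rot"],s["width"],s["qpos"][5])
bays("wrist",save="pics/w6.png")
m=eyes.camera_model("wrist"); im=cv2.imread("pics/w6.png")[:,:,::-1].copy()
for a,uv in blobs(mask(im,*BLUE),60): print("blue",a,uv,on(m,uv,.02))
cv2.imwrite("pics/w6s.png",im[:,:,::-1])
E
```

```text
13.5667 [ 0.56648217 -0.03622055  0.17320285] [0.00122858 0.67003604 0.74232709 0.00082549] 0.033891392023574635 -0.288832183285108
wrist [345. 280.] [ 0.5848 -0.0853] L 0.082 W 0.003 ang 95.7
wrist [301. 280.] [ 0.5485 -0.0885] L 0.081 W 0.002 ang 95.3
blue 5500 [451.6, 46.7] [0.63469272 0.09560133 0.02      ]
blue 1199 [322.0, 284.2] [ 0.56481202 -0.08392903  0.02      ]
```

View pics/w6.png

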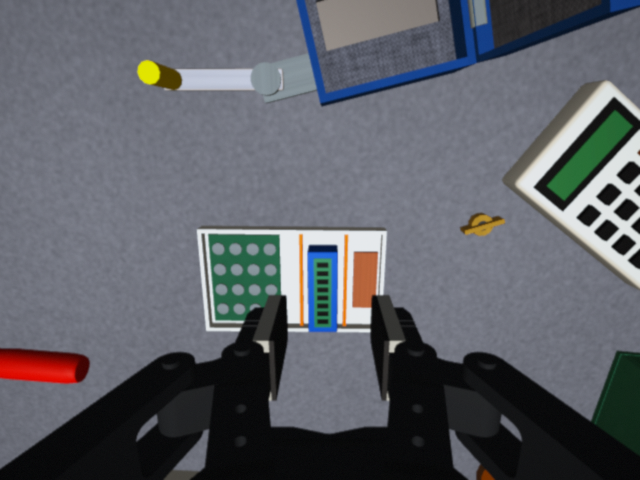

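The module lies flat between the ribs at (301,280) and (345,280), with the shell undisturbed. Next is the middle module.

Call:
drive_tool(deltas=[{"linear":[0,15,0],"twist":7,"claw":0.5},{"linear":[0,30,0],"twist":14,"claw":0.5},{"linear":[0,48,0],"twist":21,"claw":0.5},{"linear":[-1,66,0],"twist":28,"claw":0.5},{"linear":[-1,84,0],"twist":35,"claw":0.5},{"linear":[-2,102,0],"twist":42,"claw":0.5},{"linear":[-2,120,0],"twist":49,"claw":0.5},{"linear":[-3,138,0],"twist":56,"claw":0.5},{"linear":[-3,156,0],"twist":63,"claw":0.5},{"linear":[-4,174,0],"twist":70,"claw":0.5},{"linear":[-4,190,0],"twist":77,"claw":0.5},{"linear":[-4,202,0],"twist":84,"claw":0.5}])

```text
clock: 14.62
position: [0.5616, 0.1644, 0.1698]
ee_rot: [-0.002, -0.0, 1.0, -0.0]
contact_force: [0.7, 0.6, 0.6]
width: 0.0429
gripper_force: 0.0
```

Call:
drive_tool(deltas=[{"linear":[0,0,-25],"twist":7,"claw":0.5},{"linear":[0,0,-50],"twist":14,"claw":0.5},{"linear":[0,0,-75],"twist":19,"claw":0.5},{"linear":[0,0,-85],"twist":19,"claw":0.5},{"linear":[0,0,-85],"twist":19,"claw":0.5},{"linear":[0,0,-85],"twist":19,"claw":0.5}])

```text
clock: 15.12
position: [0.5622, 0.1636, 0.0857]
ee_rot: [-0.001, -0.161, 0.987, -0.0]
contact_force: [-0.2, -0.4, -0.4]
width: 0.0429
gripper_force: 0.0
```

Call:
drive_tool(deltas=[{"linear":[0,2,-20],"twist":0,"claw":0.5},{"linear":[0,2,-40],"twist":0,"claw":0.5},{"linear":[0,2,-47],"twist":0,"claw":0.5},{"linear":[0,2,-47],"twist":0,"claw":0.5},{"linear":[0,2,-47],"twist":0,"claw":0.2},{"linear":[0,2,-47],"twist":0,"claw":0.2},{"linear":[0,2,-47],"twist":0,"claw":0.2},{"linear":[0,2,-47],"twist":0,"claw":0.2},{"linear":[0,2,-47],"twist":0,"claw":0.2}])

```text
clock: 15.87
position: [0.5635, 0.1665, 0.0409]
ee_rot: [0.002, -0.162, 0.987, -0.0]
contact_force: [-0.7, -0.8, 6.4]
width: 0.0225
gripper_force: 36.7
```

Call:
drive_tool(deltas=[{"linear":[0,0,15],"twist":0,"claw":0.2},{"linear":[0,0,35],"twist":0,"claw":0.2},{"linear":[0,0,60],"twist":0,"claw":0.2},{"linear":[-5,-10,90],"twist":-4,"claw":0.2},{"linear":[-10,-40,130],"twist":-11,"claw":0.2},{"linear":[-15,-75,150],"twist":-18,"claw":0.2},{"linear":[-20,-110,150],"twist":-25,"claw":0.2},{"linear":[-25,-145,150],"twist":-32,"claw":0.2},{"linear":[-30,-180,150],"twist":-39,"claw":0.2},{"linear":[-35,-215,150],"twist":-46,"claw":0.2},{"linear":[-40,-250,150],"twist":-53,"claw":0.2},{"linear":[-45,-285,150],"twist":-60,"claw":0.2}])

```text
clock: 16.87
position: [0.5164, -0.1201, 0.1896]
ee_rot: [0.0, 0.356, 0.935, 0.0]
contact_force: [0.3, 0.6, -0.5]
width: 0.0232
gripper_force: 36.0
```

Call:
drive_tool(deltas=[{"linear":[-3,-35,0],"twist":-7,"claw":0.2},{"linear":[-6,-70,0],"twist":-14,"claw":0.2},{"linear":[-9,-105,0],"twist":-21,"claw":0.2},{"linear":[-10,-140,0],"twist":-28,"claw":0.2},{"linear":[-10,-160,0],"twist":-35,"claw":0.2},{"linear":[-10,-160,0],"twist":-42,"claw":0.2},{"linear":[-10,-160,0],"twist":-45,"claw":0.2},{"linear":[-10,-160,0],"twist":-45,"claw":0.2},{"linear":[-10,-160,0],"twist":-45,"claw":0.2}])

```text
clock: 17.62
position: [0.507, -0.2786, 0.1892]
ee_rot: [-0.0, 0.683, 0.73, 0.0]
contact_force: [0.3, 0.6, -0.5]
width: 0.0231
gripper_force: 36.0
```

```bash
python3 - <<'E'
from sh import *
s=sensors.get_state(); print(s["clock"],s["position"],s["ee_rot"],s["width"],s["qpos"][5])
bays("wrist",save="pics/w7.png")
im=eyes.get_image("top"); cv2.imwrite("pics/t7.png",im[:,:,::-1])
[print(x[:4]) for x in shells(im,eyes.camera_model("top"))]
E
```

```text
17.6167 [ 0.5069585  -0.27855394  0.18921229] [-2.14921451e-04  6.83448025e-01  7.29999144e-01  2.65266310e-05] 0.02310434669732096 -0.6886442639272379
wrist [ 25. 332.] [ 0.2352 -0.4038] L 0.077 W 0.005 ang 119.1
wrist [ 56. 313.] [ 0.2661 -0.3828] L 0.084 W 0.004 ang 118.9
(array([269., 428.], dtype=float32), array([0.0869, 0.1077]), np.float64(0.151), np.float64(0.546))
(array([353., 215.], dtype=float32), array([ 0.5416, -0.0887]), np.float64(0.091), np.float64(0.149))
(array([ 63., 189.], dtype=float32), array([0.6135, 0.5752]), np.float64(0.305), np.float64(0.164))
(array([567., 129.], dtype=float32), array([ 0.74  , -0.5975]), np.float64(0.079), np.float64(0.241))
(array([308., 113.], dtype=float32), array([0.7904, 0.0118]), np.float64(0.153), np.float64(0.09))
```

View pics/w7.png

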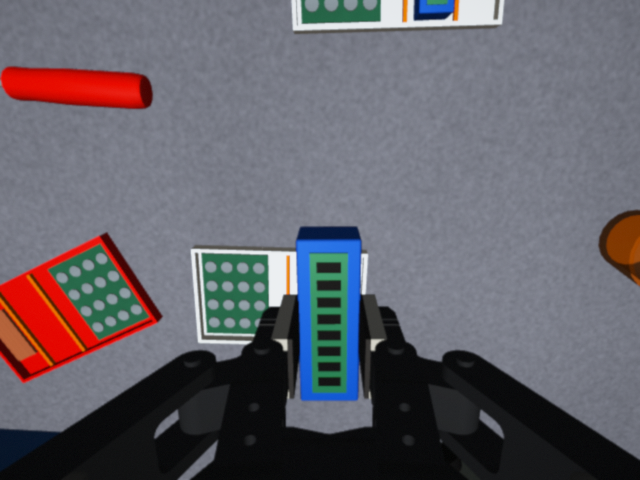

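The shell is partly hidden behind the held module. I'll step aside for a clear view of it.

Call:
drive_tool(deltas=[{"linear":[-40,-15,0],"twist":0,"claw":0.2},{"linear":[-75,-40,0],"twist":0,"claw":0.2},{"linear":[-90,-60,0],"twist":0,"claw":0.2},{"linear":[-90,-60,0],"twist":0,"claw":0.2},{"linear":[-90,-60,0],"twist":0,"claw":0.2}])

```text
clock: 18.13
position: [0.4167, -0.3392, 0.1896]
ee_rot: [0.0, 0.684, 0.729, 0.0]
contact_force: [-0.2, 0.6, -0.5]
width: 0.0225
gripper_force: 36.0
```

```bash
python3 - <<'E'
from sh import *
s=sensors.get_state(); print(s["clock"],s["position"],s["ee_rot"],s["width"],s["qpos"][5])
bays("wrist",save="pics/w8.png")
E
```

```text
18.1333 [ 0.41670938 -0.33918226  0.18964231] [3.92121458e-04 6.84466226e-01 7.29044447e-01 1.64024990e-04] 0.022508796373373614 -0.8761583242165805
wrist [101. 281.] [ 0.2194 -0.4084] L 0.050 W 0.020 ang 119.2
wrist [116. 273.] [ 0.2335 -0.4008] L 0.085 W 0.004 ang 119.1
wrist [152. 256.] [ 0.2663 -0.3828] L 0.084 W 0.005 ang 119.2
wrist [438. 239.] [ 0.5109 -0.3526] L 0.082 W 0.003 ang 92.1
wrist [395. 237.] [ 0.474  -0.3535] L 0.083 W 0.003 ang 91.9
```

Call:
drive_tool(deltas=[{"linear":[38,-8,0],"twist":-2,"claw":0.2},{"linear":[76,-15,0],"twist":-2,"claw":0.2},{"linear":[76,-15,-40],"twist":-2,"claw":0.2},{"linear":[76,-15,-80],"twist":-2,"claw":0.2},{"linear":[76,-15,-110],"twist":-2,"claw":0.2},{"linear":[76,-15,-135],"twist":-2,"claw":0.2},{"linear":[76,-15,-145],"twist":-2,"claw":0.2},{"linear":[76,-15,-145],"twist":-2,"claw":0.2},{"linear":[76,-15,-145],"twist":-2,"claw":0.2}])

```text
clock: 18.93
position: [0.4943, -0.3532, 0.0447]
ee_rot: [0.0, 0.696, 0.718, 0.0]
contact_force: [0.3, -0.5, -0.5]
width: 0.0226
gripper_force: 36.0
```

```bash
python3 - <<'E'
from sh import *
bays("top",(440,205,500,285),save="pics/t9.png"); bays("scene",save="pics/s9.png")
E
```

```text
scene [408. 420.] [ 0.7688 -0.2711] L 0.066 W 0.064 ang 23.8
scene [ 99. 366.] [ 0.2199 -0.4104] L 0.052 W 0.021 ang 120.1
scene [108. 366.] [ 0.2333 -0.4017] L 0.083 W 0.006 ang 119.3
scene [129. 364.] [ 0.2654 -0.3833] L 0.083 W 0.006 ang 119.3
scene [349. 294.] [ 0.5847 -0.0841] L 0.078 W 0.002 ang 95.4
scene [332. 289.] [ 0.548  -0.0879] L 0.077 W 0.002 ang 95.2
scene [528. 229.] [0.8914 0.2315] L 0.074 W 0.024 ang 179.5
scene [531. 216.] [0.891  0.2723] L 0.074 W 0.025 ang 0.2
scene [445.  85.] [0.5794 0.6926] L 0.053 W 0.016 ang 84.8
```

View pics/s9.png

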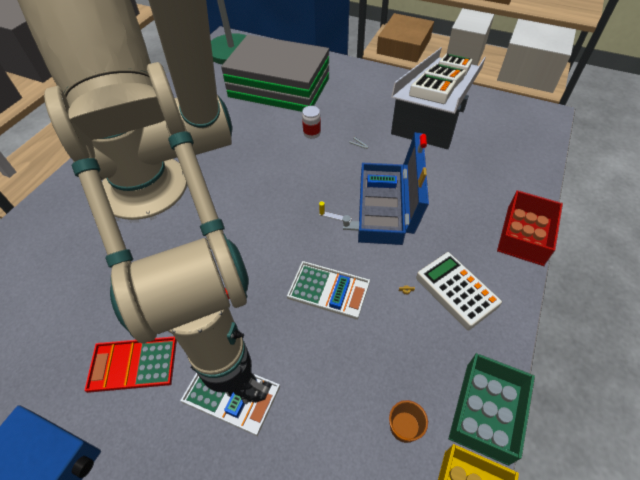

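The scene view shows the first module still seated at (340,291) and the second one over its bay at (235,402).

Call:
drive_tool(deltas=[{"linear":[-2,-1,-8],"twist":0,"claw":0.2},{"linear":[-2,-1,-14],"twist":0,"claw":0.2},{"linear":[-2,-1,-18],"twist":0,"claw":0.2},{"linear":[-2,-1,-21],"twist":0,"claw":0.2},{"linear":[-2,-1,-21],"twist":0,"claw":0.2},{"linear":[-2,-1,-21],"twist":0,"claw":0.2}])

```text
clock: 19.53
position: [0.491, -0.3546, 0.0239]
ee_rot: [-0.0, 0.697, 0.717, -0.0]
contact_force: [-1.6, 1.4, 5.4]
width: 0.0226
gripper_force: 36.6
```

Contact is at the expected height, so I'll release, rise and check.

Call:
drive_tool(deltas=[{"linear":[0,0,0],"twist":0,"claw":0.4},{"linear":[0,0,0],"twist":0,"claw":0.4},{"linear":[0,0,0],"twist":0,"claw":0.4},{"linear":[0,0,10],"twist":0,"claw":0.4},{"linear":[0,0,30],"twist":0,"claw":0.4},{"linear":[0,0,60],"twist":0,"claw":0.4},{"linear":[0,0,100],"twist":0,"claw":0.4},{"linear":[0,10,140],"twist":0,"claw":0.4},{"linear":[0,50,170],"twist":0,"claw":0.4},{"linear":[0,60,180],"twist":0,"claw":0.6},{"linear":[0,60,180],"twist":0,"claw":0.6},{"linear":[0,60,180],"twist":0,"claw":0.6}])

```text
clock: 20.53
position: [0.4917, -0.2944, 0.2051]
ee_rot: [0.002, 0.696, 0.718, -0.0]
contact_force: [0.3, -0.2, -0.6]
width: 0.0512
gripper_force: 0.0
```

```bash
python3 - <<'E'
from sh import *
s=sensors.get_state(); print(s["clock"],s["position"],s["ee_rot"])
bays("wrist",save="pics/w10.png")
m=eyes.camera_model("wrist"); im=cv2.imread("pics/w10.png")[:,:,::-1].copy()
k=mask(im,(40,60,40),(95,255,255),(290,200,360,400))
for a,uv in blobs(k,60): print("green",a,uv,on(m,uv,.023))
E
```

```text
20.5333 [ 0.49170679 -0.29444707  0.20505415] [ 1.82983480e-03  6.95981812e-01  7.18057079e-01 -8.99304709e-06]
wrist [ 41. 322.] [ 0.2199 -0.4081] L 0.050 W 0.020 ang 119.3
wrist [ 53. 315.] [ 0.2336 -0.4009] L 0.084 W 0.004 ang 119.0
wrist [ 85. 298.] [ 0.2658 -0.3828] L 0.084 W 0.004 ang 118.8
wrist [347. 275.] [ 0.5108 -0.3527] L 0.081 W 0.003 ang 92.6
wrist [308. 275.] [ 0.4744 -0.3537] L 0.081 W 0.003 ang 91.6
green 805 [325.0, 283.1] [ 0.48920216 -0.35262241  0.023     ]
```

View pics/w10.png

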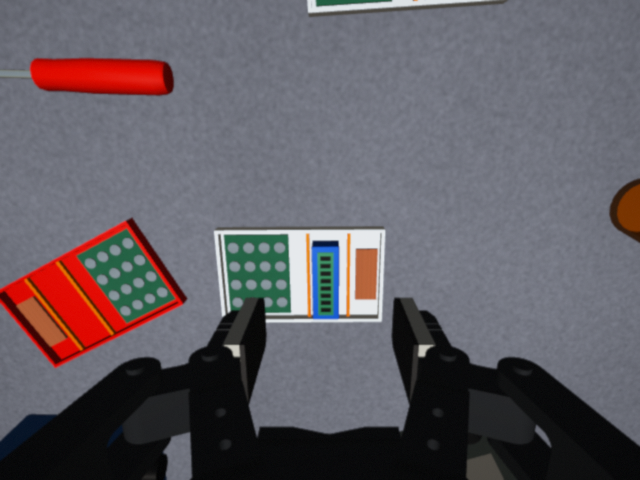

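The second module is seated between the ribs at (308,275) and (347,275), and no other open white shell is present. Now I'll shut the lid.

Call:
drive_tool(deltas=[{"linear":[8,35,20],"twist":7,"claw":0.6},{"linear":[16,70,40],"twist":14,"claw":0.6},{"linear":[24,105,65],"twist":21,"claw":0.6},{"linear":[32,140,75],"twist":28,"claw":0.6},{"linear":[40,175,75],"twist":35,"claw":0.6},{"linear":[45,210,75],"twist":42,"claw":0.6},{"linear":[50,245,75],"twist":49,"claw":0.6},{"linear":[55,280,75],"twist":56,"claw":0.6},{"linear":[60,315,75],"twist":63,"claw":0.6},{"linear":[60,350,75],"twist":70,"claw":0.6},{"linear":[60,385,75],"twist":77,"claw":0.6},{"linear":[60,420,75],"twist":84,"claw":0.6}])

```text
clock: 21.58
position: [0.5514, 0.126, 0.2762]
ee_rot: [-0.002, 0.035, 0.999, -0.001]
contact_force: [-0.6, -0.7, 1.2]
width: 0.0513
gripper_force: 0.0
```

Call:
drive_tool(deltas=[{"linear":[0,25,0],"twist":7,"claw":0.6},{"linear":[0,50,0],"twist":14,"claw":0.6},{"linear":[0,75,0],"twist":21,"claw":0.6},{"linear":[0,90,0],"twist":23,"claw":0.6},{"linear":[0,90,0],"twist":23,"claw":0.6},{"linear":[0,90,0],"twist":23,"claw":0.6}])

```text
clock: 22.08
position: [0.5514, 0.2148, 0.2769]
ee_rot: [-0.001, -0.162, 0.987, -0.001]
contact_force: [-0.2, -1.0, -0.3]
width: 0.0514
gripper_force: 0.0
```

```bash
python3 - <<'E'
from sh import *
s=sensors.get_state(); print(s["clock"],s["position"],s["ee_rot"],s["width"])
m=eyes.camera_model("wrist"); im=eyes.get_image("wrist"); cv2.imwrite("pics/w11.png",im[:,:,::-1])
for a,uv in blobs(mask(im,*RED),60): print(a,uv,on(m,uv,.171),on(m,uv,.175))
print(proj(m,(.6182,.2323,.171)))
mt=eyes.camera_model("scene");it=eyes.get_image("scene")
for a,uv in blobs(mask(it,*RED,(400,120,440,165)),10): print("scene",a,uv,proj(mt,(.6182,.2323,.171)))
E
```

```text
22.0833 [0.55144254 0.2148297  0.27692046] [-1.16537641e-03 -1.61733360e-01  9.86833545e-01 -7.18889519e-04] 0.051407370794591525
780 [323.2, 342.3] [0.61927321 0.23380745 0.171     ] [0.61694226 0.23309423 0.175     ]
463 [273.2, 420.6] [0.6946706  0.21914644 0.171     ] [0.69106979 0.21868015 0.175     ]
161 [185.1, 463.9] [0.75631579 0.16518327 0.171     ] [0.75167674 0.16562583 0.175     ]
[321.64074176 340.41529429]
scene 62 [423.3, 139.6] [422.70677727 140.25532139]
```

Call:
drive_tool(deltas=[{"linear":[34,9,0],"twist":0,"claw":0.6},{"linear":[67,18,0],"twist":0,"claw":0.6},{"linear":[67,18,-20],"twist":0,"claw":0.6},{"linear":[67,18,-50],"twist":0,"claw":0.6},{"linear":[67,18,-80],"twist":0,"claw":0.6},{"linear":[67,18,-105],"twist":0,"claw":0.6},{"linear":[67,18,-105],"twist":0,"claw":0.6},{"linear":[67,18,-105],"twist":0,"claw":0.25},{"linear":[67,18,-105],"twist":0,"claw":0.25},{"linear":[67,18,-105],"twist":0,"claw":0.25},{"linear":[67,18,-105],"twist":0,"claw":0.25},{"linear":[67,18,-105],"twist":0,"claw":0.25}], squeeze=25)

```text
clock: 23.18
position: [0.6187, 0.2335, 0.1747]
ee_rot: [0.001, -0.162, 0.987, 0.0]
contact_force: [-1.7, 0.9, -2.3]
width: 0.0292
gripper_force: 28.6
```

```bash
python3 - <<'E'
from h import *
s=sensors.get_state(); print(s["position"],s["width"])
y=np.radians(19); xh=np.array([np.cos(y),np.sin(y)]); p0=np.array([-128,8.]); 
def f(d):
    t=np.radians(d); return np.array([p0[0]*np.cos(t)+p0[1]*np.sin(t),-p0[0]*np.sin(t)+p0[1]*np.cos(t)])
b=f(97.4)
for d in (93,88,83,78,73,68,63,58,53,48,43,38,33,28,23,18,13,8,4,0,-2):
    q=f(d)-b; print(d,(q[0]*xh).round(0),round(q[1]))
E
```

```text
[0.61869237 0.23347246 0.1747229 ] 0.029238209015836774
93 [-9. -3.] 2
88 [-20.  -7.] 2
83 [-30. -10.] 2
78 [-41. -14.] 1
73 [-51. -18.] -1
68 [-61. -21.] -4
63 [-71. -25.] -8
58 [-81. -28.] -13
53 [-90. -31.] -19
48 [-98. -34.] -25
43 [-106.  -37.] -33
38 [-114.  -39.] -41
33 [-120.  -41.] -49
28 [-126.  -44.] -59
23 [-132.  -45.] -69
18 [-136.  -47.] -79
13 [-139.  -48.] -89
8 [-142.  -49.] -100
4 [-143.  -49.] -109
0 [-144.  -50.] -118
-2 [-144.  -50.] -122
```

Call:
drive_tool(deltas=[{"linear":[-9,-3,2],"twist":0,"claw":0.25},{"linear":[-20,-7,2],"twist":0,"claw":0.25},{"linear":[-30,-10,2],"twist":0,"claw":0.25},{"linear":[-41,-14,1],"twist":0,"claw":0.25},{"linear":[-51,-18,-1],"twist":0,"claw":0.25},{"linear":[-61,-21,-4],"twist":0,"claw":0.25},{"linear":[-71,-25,-8],"twist":0,"claw":0.25},{"linear":[-81,-28,-13],"twist":0,"claw":0.25},{"linear":[-90,-31,-19],"twist":0,"claw":0.25},{"linear":[-98,-34,-25],"twist":0,"claw":0.25},{"linear":[-106,-37,-33],"twist":0,"claw":0.25}])

```text
clock: 24.1
position: [0.5108, 0.1956, 0.1424]
ee_rot: [0.0, -0.163, 0.987, -0.0]
contact_force: [-3.9, -0.8, 6.1]
width: 0.0292
gripper_force: 29.9
```

Call:
drive_tool(deltas=[{"linear":[-8,-2,-8],"twist":0,"claw":0.25},{"linear":[-14,-4,-16],"twist":0,"claw":0.25},{"linear":[-20,-7,-26],"twist":0,"claw":0.25},{"linear":[-26,-8,-36],"twist":0,"claw":0.25},{"linear":[-30,-10,-46],"twist":0,"claw":0.25},{"linear":[-33,-11,-56],"twist":0,"claw":0.25},{"linear":[-36,-12,-67],"twist":0,"claw":0.25},{"linear":[-37,-12,-76],"twist":0,"claw":0.25},{"linear":[-38,-13,-85],"twist":0,"claw":0.25},{"linear":[-38,-13,-85],"twist":0,"claw":0.25},{"linear":[-38,-13,-85],"twist":0,"claw":0.25}])

```text
clock: 25.02
position: [0.4709, 0.1816, 0.0548]
ee_rot: [-0.003, -0.163, 0.987, -0.001]
contact_force: [-5.4, -5.2, -0.3]
width: 0.0292
gripper_force: 32.1
```

Call:
drive_tool(deltas=[{"linear":[0,0,0],"twist":0,"claw":0.6},{"linear":[0,0,0],"twist":0,"claw":0.6},{"linear":[0,0,0],"twist":0,"claw":0.6},{"linear":[0,0,15],"twist":0,"claw":0.6},{"linear":[0,0,50],"twist":0,"claw":0.6},{"linear":[-2,-35,85],"twist":-5,"claw":0.5},{"linear":[-4,-70,120],"twist":-9,"claw":0.42},{"linear":[-7,-105,150],"twist":-13,"claw":0.42},{"linear":[-9,-127,170],"twist":-13,"claw":0.42},{"linear":[-9,-127,170],"twist":-13,"claw":0.42},{"linear":[-9,-127,170],"twist":-13,"claw":0.42}])

```text
clock: 25.93
position: [0.4671, 0.0549, 0.2283]
ee_rot: [0.004, -0.048, 0.999, -0.0]
contact_force: [-1.1, -0.2, -0.2]
width: 0.036
gripper_force: 0.0
```

```bash
python3 - <<'E'
from sh import *
s=sensors.get_state(); print(s["clock"],s["position"],s["ee_rot"],s["width"])
m=eyes.camera_model("wrist"); im=eyes.get_image("wrist"); cv2.imwrite("pics/w12.png",im[:,:,::-1])
for nm,c,z in(("yel",YEL,.087),("red",RED,.057)):
  for a,uv in blobs(mask(im,*c),60): print(nm,a,uv,on(m,uv,z))
E
```

```text
25.9333 [0.46714667 0.05493082 0.22830601] [ 3.71186422e-03 -4.81555285e-02  9.98832924e-01 -2.40014073e-04] 0.03602107536185868
yel 212 [329.0, 224.6] [0.46253959 0.05487073 0.087     ]
red 1870 [40.6, 27.8] [ 0.34754363 -0.15981256  0.057     ]
red 560 [481.4, 243.3] [0.47419018 0.18250625 0.057     ]
```

View pics/w12.png

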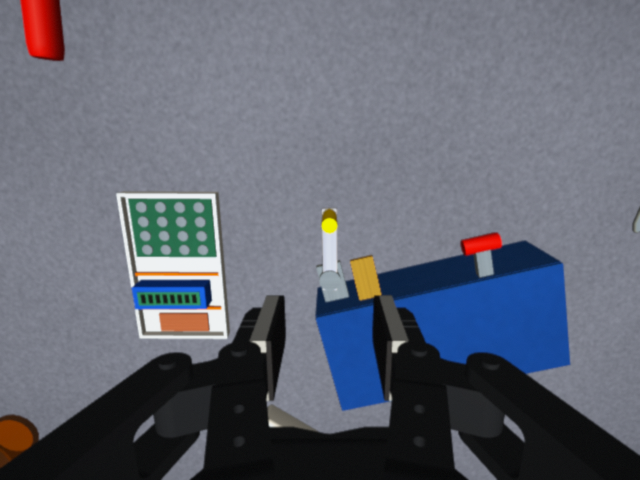

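The lid is shut and the pull is back at (481,243). The hasp pin is at (329,225), giving (0.4625,0.0549).

Call:
drive_tool(deltas=[{"linear":[0,0,-30],"twist":0,"claw":0.42},{"linear":[0,0,-60],"twist":0,"claw":0.42},{"linear":[0,0,-90],"twist":0,"claw":0.42},{"linear":[0,0,-110],"twist":0,"claw":0.42},{"linear":[0,0,-110],"twist":0,"claw":0.42}])

```text
clock: 26.4
position: [0.4605, 0.058, 0.11]
ee_rot: [-0.006, -0.05, 0.999, 0.001]
contact_force: [-0.8, 0.7, -0.9]
width: 0.0362
gripper_force: 0.0
```

Call:
drive_tool(deltas=[{"linear":[2,-3,-15],"twist":0,"claw":0.42},{"linear":[2,-3,-29],"twist":0,"claw":0.42},{"linear":[2,-3,-29],"twist":0,"claw":0.1},{"linear":[2,-3,-29],"twist":0,"claw":0.1},{"linear":[2,-3,-29],"twist":0,"claw":0.1},{"linear":[2,-3,-29],"twist":0,"claw":0.1},{"linear":[2,-3,-29],"twist":0,"claw":0.1}], squeeze=20)

```text
clock: 26.98
position: [0.467, 0.0539, 0.0865]
ee_rot: [-0.0, -0.05, 0.999, 0.0]
contact_force: [-0.4, 1.3, -6.2]
width: 0.0107
gripper_force: 20.0
```

```bash
python3 - <<'E'
from h import *
P=np.array([.5168,.0597]); a=np.array([.4625,.0549]); t0=np.arctan2(*(a-P)[::-1])%(2*np.pi)
tf=np.radians(109); print(np.degrees(t0))
for k in range(1,13):
    t=np.degrees(t0)+k*(np.degrees(tf-t0))/12; r=np.radians(t)
    print(round(t-np.degrees(t0)),(1000*(P+.056*np.array([np.cos(r),np.sin(r)])-a)).round(0))
print(sensors.get_state()["position"])
E
```

```text
185.0516893437624
-6 [-2.  6.]
-13 [-1. 12.]
-19 [-0. 18.]
-25 [ 2. 24.]
-32 [ 4. 30.]
-38 [ 7. 35.]
-44 [11. 40.]
-51 [15. 45.]
-57 [20. 49.]
-63 [25. 52.]
-70 [30. 55.]
-76 [36. 58.]
[0.46698125 0.05386698 0.08646989]
```

Call:
drive_tool(deltas=[{"linear":[-1,5,0],"twist":-6,"claw":0.1},{"linear":[-1,11,0],"twist":-13,"claw":0.1},{"linear":[0,16,0],"twist":-19,"claw":0.1},{"linear":[2,22,0],"twist":-25,"claw":0.1},{"linear":[4,27,0],"twist":-32,"claw":0.1},{"linear":[6,32,0],"twist":-38,"claw":0.1},{"linear":[10,37,0],"twist":-44,"claw":0.1},{"linear":[14,41,0],"twist":-51,"claw":0.1},{"linear":[18,45,0],"twist":-57,"claw":0.1},{"linear":[23,47,0],"twist":-63,"claw":0.1},{"linear":[28,50,0],"twist":-70,"claw":0.1},{"linear":[33,53,0],"twist":-76,"claw":0.1}])

```text
clock: 27.98
position: [0.4979, 0.1082, 0.0864]
ee_rot: [-0.003, 0.579, 0.816, -0.0]
contact_force: [-3.5, 5.1, -2.5]
width: 0.011
gripper_force: 20.2
```

Call:
drive_tool(deltas=[{"linear":[2,1,0],"twist":0,"claw":0.1},{"linear":[4,1,0],"twist":0,"claw":0.1},{"linear":[4,1,0],"twist":0,"claw":0.1}])

```text
clock: 28.23
position: [0.502, 0.1093, 0.0864]
ee_rot: [-0.003, 0.576, 0.817, 0.0]
contact_force: [-4.7, 6.8, -2.4]
width: 0.0108
gripper_force: 20.3
```

Call:
drive_tool(deltas=[{"linear":[2,1,0],"twist":0,"claw":0.1},{"linear":[4,1,0],"twist":0,"claw":0.1},{"linear":[4,1,0],"twist":0,"claw":0.1}])

```text
clock: 28.48
position: [0.5024, 0.1096, 0.0861]
ee_rot: [-0.005, 0.576, 0.817, -0.003]
contact_force: [-10.4, 4.5, 3.5]
width: 0.0108
gripper_force: 20.9
```

The hasp is at its stop. I'll release, retreat and check.

Call:
drive_tool(deltas=[{"linear":[-2,-1,0],"twist":0,"claw":0.4},{"linear":[-2,-1,0],"twist":0,"claw":0.4},{"linear":[-2,-1,0],"twist":0,"claw":0.4},{"linear":[-2,-1,15],"twist":0,"claw":0.4},{"linear":[-2,-1,45],"twist":0,"claw":0.4},{"linear":[-2,-1,85],"twist":0,"claw":0.4},{"linear":[-20,-30,120],"twist":0,"claw":0.4},{"linear":[-40,-60,140],"twist":0,"claw":0.4},{"linear":[-60,-60,170],"twist":0,"claw":0.4},{"linear":[-60,-60,170],"twist":0,"claw":0.4},{"linear":[-60,-60,170],"twist":0,"claw":0.4}])

```text
clock: 29.4
position: [0.4494, 0.0477, 0.2592]
ee_rot: [0.003, 0.576, 0.817, 0.002]
contact_force: [-0.1, -0.5, -0.5]
width: 0.0345
gripper_force: 0.0
```

```bash
python3 - <<'E'
from sh import *
s=sensors.get_state(); print(s["clock"],s["position"])
m=eyes.camera_model("wrist"); im=eyes.get_image("wrist")
for nm,c,z in(("yel",YEL,.087),("red",RED,.057)):
  for a,uv in blobs(mask(im,*c),60): print(nm,a,uv,on(m,uv,z))
bays("scene")
it=eyes.get_image("scene"); cv2.imwrite("pics/sF.png",it[:,:,::-1]); ms=eyes.camera_model("scene")
for a,uv in blobs(mask(it,(40,60,40),(95,255,255),(180,260,375,440)),8): print("grn",a,uv,on(ms,uv,.023).round(4))
w=cv2.resize(im,None,fx=.6,fy=.6,interpolation=3); t=cv2.resize(it[130:450,170:510],None,fx=1.2,fy=1.2)
o=np.zeros((384,800,3),np.uint8); o[:288,:384]=w; o[:384,390:798]=t
cv2.imwrite("pics/fin.png",o[:,:,::-1])
E
```

```text
29.4 [0.4494003  0.04772117 0.25924604]
yel 207 [417.0, 164.7] [0.4999592  0.11378258 0.087     ]
red 1168 [125.6, 353.6] [ 0.30782463 -0.1535889   0.057     ]
red 632 [413.9, 66.9] [0.47456152 0.18330616 0.057     ]
red 63 [16.6, 452.7] [ 0.21999502 -0.31512592  0.057     ]
scene [408. 420.] [ 0.7688 -0.2711] L 0.066 W 0.064 ang 23.8
scene [252. 402.] [ 0.5114 -0.3518] L 0.079 W 0.003 ang 92.3
scene [ 99. 366.] [ 0.2198 -0.4104] L 0.052 W 0.022 ang 119.2
scene [108. 366.] [ 0.2333 -0.4017] L 0.083 W 0.006 ang 119.3
scene [129. 364.] [ 0.2656 -0.3833] L 0.083 W 0.006 ang 119.3
scene [349. 294.] [ 0.5847 -0.0841] L 0.078 W 0.002 ang 95.4
scene [332. 289.] [ 0.548  -0.0879] L 0.077 W 0.002 ang 95.2
scene [528. 229.] [0.8911 0.2315] L 0.074 W 0.024 ang 179.5
scene [531. 216.] [0.891  0.2723] L 0.074 W 0.025 ang 0.2
scene [445.  85.] [0.5794 0.6926] L 0.053 W 0.016 ang 84.8
grn 958 [210.9, 386.2] [ 0.4354 -0.3612  0.023 ]
grn 606 [310.2, 284.3] [ 0.5073 -0.104   0.023 ]
grn 237 [239.6, 396.3] [ 0.4905 -0.3559  0.023 ]
grn 161 [339.3, 289.9] [ 0.5665 -0.0923  0.023 ]
```

View pics/fin.png

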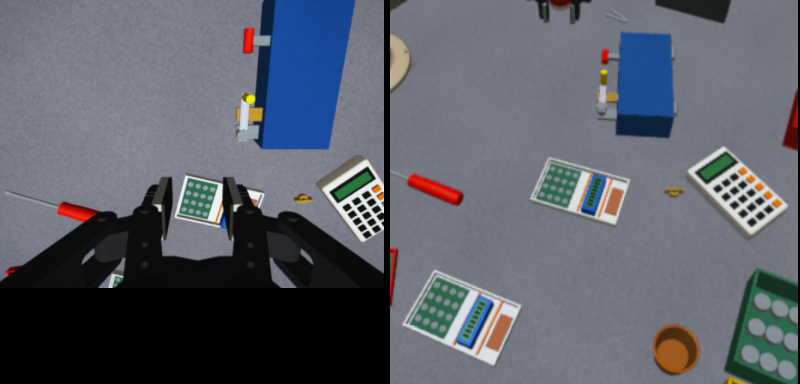

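The final view shows the lid shut with the hasp over the catch (pin at the wrist-inset pixel (250,99), at its 0 position). Both modules lie in their bays at (593,193) and (475,320), and the clip and nut are untouched. I'm handing in.

```bash
python3 -c "
from rig import manip; print(manip.sign_off())"
```

```text
the job is handed in; nothing more can be done
None
```

The job is handed in: one module is laid in each of the two open white shells, the spare is still in the case, the lid is shut and the hasp is back over the catch, with the clip and nut untouched.

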